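Pack the last bud vase and stack the pinned trays

TASK

Pack up the short beech vases: stand the one left out on the table upright in the empty half of the tray on the table, beside the two already packed. Then take the empty tray off the slant board, turn it to line up with the tray on the table (either way round), and lower it gently, without dropping it, until all four corner pins are fully home in the sockets. Leave the lower tray standing where it is, and everything else on the table undisturbed.

Things in the scene. Friction and masses are not known exactly. Their poses are not given: they have to be found in the camera images.
- upper_tray: The tray to stack: 0.5 kg, empty, 150 (x) x 210 (y) mm. Origin: centre of the tray in the plane of the four corner posts' undersides, z up out of the tray. Posts 26 mm square, centred at x +-62, y +-92, z 0 to 80 mm; a 14 mm pin under each. It starts on its pins on the slant board, leaning 30 degrees about y with its -x side lower, against the ledge. Floor top at z 11 mm.
- upper_handle (a point): Middle of the straight top edge of the upper tray's centre divider, its handle, at (0, 0, 74) mm of the tray's frame; axes as the tray's. The divider is a beech board 12 mm thick (across x), running y -96 to +96 mm, with a hand hole (y +-52 mm) below its 25 mm high top rail. The open compartment on each side of it is 60 mm wide in x.
- upper_pin (a point): Tip of the upper tray's pin under its +x, +y post, at (62, 92, -14) mm of the tray's frame. The four pins are round, 14 mm long, 11 mm in diameter, their last 8 mm tapering to a 6 mm tip.
- lower_tray: The tray on the table, same size and build and frame as the upper tray, about 0.6 kg, loose, standing level on its own pins: its z = 0 is 14 mm above the table. Divider at x = 0, 12 mm thick, top at z 74 mm. Two vases stand in its +x half, away from the robot; the -x half is empty. With the pins home the upper tray's origin is at (0, 0, 80) mm in this frame, at the same yaw or half a turn from it.
- lower_socket (a point): Mouth of the socket in the top of the lower tray's +x, +y post, at (62, 92, 80) mm of its frame. All four posts (x +-62, y +-92 mm) have one: a round hole 14 mm in diameter, 18 mm deep.
- empty_half (a point): Centre of the floor of the lower tray's empty half, at (-36, 0, 11) mm of its frame. This compartment is 60 mm wide in x, clear between the posts for y -79 to +79 mm; its outer wall is 50 mm high, the divider 74 mm and the posts 80 mm in the tray's frame.
- short_vase: Turned beech cylinder, 45 mm in diameter and 60 mm high, 0.07 kg, four small drilled holes in its top; stands upright on the table in the gap between the slant board and the lower tray. Origin at the centre of its underside, z up.
- slant_board: Plywood slant work-board, fixed: base 210 (x) x 260 (y) mm, its top sloping at 30 degrees, rising towards its +x, away from the robot, from 30 to 140 mm high, with a beech ledge 24 mm high along the low edge. Origin at the centre of the base on the table. The upper tray shares its yaw and starts with its origin at about (-42, -15 to 15, 82) mm in this frame.
- packed_vase_a: Short beech vase like the loose one (45 mm diameter, 60 mm high), already packed in the +x half of the lower tray. Origin at the centre of its underside.
- packed_vase_b: The second packed short vase, same size, beside the first. Origin at the centre of its underside.
- tall_vase: Bystander: taller beech vase, 56 mm in diameter, 110 mm high, standing on the table in the same gap as the short one; too tall for the trays. Origin at the centre of its underside.
- secateurs: Bystander: black pruning secateurs with orange inserts lying flat, about 200 mm long, 17 mm high. Origin on the table under its middle, x towards the blades.
- wire_reel: Bystander: black reel of florist's wire, 52 mm in diameter, 30 mm high, flat on the table. Origin at the centre of its underside.
- glue_bottle: Bystander: white wood-glue bottle with orange cap, 52 mm in diameter, 150 mm high. Origin at the centre of its underside.
- sanding_block: Bystander: cork sanding block, 66 x 110 x 35 mm. Origin at the centre of its underside.
- dust_brush: Bystander: hand brush lying flat. Origin at the centre of its underside, x along the handle towards the bristles.

How it is judged (in metres and radians):
On the way, in this order (a step that is already met when the one before it is completed fails the run):
1. the short vase stands upright on the floor of the empty half of the lower tray, let go (x of short_vase in the frame of lower_tray between -0.062 and -0.008 m and y of short_vase in the frame of lower_tray between -0.075 and 0.075 m and z of short_vase in the frame of lower_tray between 0.006 and 0.018 m and angle between short_vase's own z axis and vertical below 0.1 rad and contact force between the fingers and short_vase below 0.1 N), for 0.2 s.
2. the upper tray has come off the slant board and is stacked, all four pins home (x of upper_tray in the frame of lower_tray between -0.004 and 0.004 m and y of upper_tray in the frame of lower_tray between -0.004 and 0.004 m and z of upper_tray in the frame of lower_tray between 0.076 and 0.083 m and angle between the x axis of upper_tray and the x axis of lower_tray, either way round below 0.05 rad and angle between upper_tray's own z axis and vertical below 0.04 rad), for 0.2 s.
At the end, for the whole second after the job is handed in: All four pins home: upper tray origin 76 to 83 mm above the lower one's, within 4 mm sideways, 0.05 rad in yaw (either way round), 0.04 rad of level. The three short vases stand on the lower tray's floor within 0.1 rad of upright, one in the -x half. Lower tray level, within 40 mm of its start (all of step 2 and x of short_vase in the frame of lower_tray between -0.062 and -0.008 m and y of short_vase in the frame of lower_tray between -0.075 and 0.075 m and z of short_vase in the frame of lower_tray between 0.006 and 0.018 m and angle between each of short_vase, packed_vase_a, packed_vase_b's own z axis and vertical below 0.1 rad and z of packed_vase_a in the frame of lower_tray between 0.006 and 0.018 m and z of packed_vase_b in the frame of lower_tray between 0.006 and 0.018 m and angle between lower_tray's own z axis and vertical below 0.04 rad and height (world z) of lower_tray below 0.018 m and distance of lower_tray from where it was at the start of the episode below 0.04 m and linear speed of each of upper_tray, lower_tray below 0.02 m/s and linear speed of short_vase below 0.05 m/s); the robot touches nothing.
It fails at once if the upper tray is dropped or slammed onto the lower one (faster than 0.35 m/s within 50 mm of home) (horizontal distance between upper_tray and lower_tray below 0.05 m and z of upper_tray in the frame of lower_tray below 0.13 m and linear speed of upper_tray above 0.35 m/s).
It fails at once if the lower tray is pushed more than 40 mm (distance of lower_tray from where it was at the start of the episode above 0.04 m).
It fails at once if another thing on the table is moved more than 30 mm (distance of any of tall_vase, secateurs, wire_reel, glue_bottle, sanding_block, dust_brush from where it was at the start of the episode above 0.03 m).
It also fails if it takes over 69 s, if anything falls off the work surface, if the arm or the gripper's body presses on something with over 40 N, if the wrist force passes 120 N, or if a joint passes its speed limit or range.

ROBOT

A 7-joint arm with a two-finger parallel gripper is mounted at the origin on the work surface. World frame = base frame: x ahead of the robot, y to its left, z up, the work surface at z = 0. Lengths are in mm, angles in rad, forces in N, time in s.
With the tool pointing down it reaches from about 400 to 875 mm from the base axis. Payload 6.5 kg.
Tool frame: the origin (TCP) lies between the finger pads; the fingertips stand arm.tip_extent ahead of it and the grasp point (between the pads) lies 6 mm ahead of it (arm.tip_extent is the distance from the TCP to the fingertips, in mm); z points along the fingers, y is the line along which they close (so a half turn about z gives the same grasp; the last joint's range is limited). The gripper opens to 85 mm and grips with 20 to 120 N. Pads are 22 mm wide; open, the fingers measure 114 mm over their backs; the gripper's body (76 mm by 85 mm) begins 54 mm behind the grasp point. The pads swing forward as they close: fully open they stand 13 mm farther back than shut.
Start: joints at [1.243, 0.536, -0.004, 1.538, 0.003, 1.067, -0.071], TCP at [168.229, -627.845, 256.29] pointing down, gripper open.
Joint ranges: [-2.7, 2.7], [-0.37, 2.16], [-1.27, 1.26], [0.24, 2.4], [-1.31, 4.45], [0.19, 1.91], [-2.76, 2.76]. Speed limits (rad/s): [2.39, 2.39, 3.14, 3.14, 3.14, 3.14, 3.14].

INTERFACE

Orientations are given as a 3x3 rotation matrix whose columns are the frame's x, y, z axes.
In Python, from station import arm, eyes, monitor gives the robot as it stands (arm), with the cameras (eyes) and the readings (monitor).
- The arm moves only by the tool inch_along, called after "Emit:" by a JSON object that holds its "op" and its "data", one argument or row to a line. Schema: {"type":"object","properties":{"plan":{"type":"array","items":{"type":"array","items":{"type":"number"},"minItems":5,"maxItems":5},"minItems":1,"maxItems":20},"grip_n":{"type":"number"},"only":{"type":"string"},"quiet":{"type":"boolean"},"lines":{"type":"string"}},"required":["plan"],"additionalProperties":false}. plan is a list of rows, 1 to 20 of them, each of 5 numbers: the opening from 0.0 (shut) to 1.0 (fully open), then dx, dy, dz in mm, then a turn about the tool's z in rad; each row shifts and turns the commanded pose from where the row before left it, along the tool's axes as they then stand; what a row does not reach is not made up. A row lasts 1/10 s, in which the tool goes at most 50 mm and 0.15 rad, less where a joint would pass 70% of its speed; a pose out of reach is approached as far as the arm can. The fingers move at their own pace and stop on an object; grip_n is the grip in N (left out, the last holds). Time passes only in rows, so rows that do not move let the fingers close. The tool returns the time, the measured TCP pose, the force, the opening and the grip force at its end. only (a regular expression) keeps the lines of the reply that match it, lines (a string "A,B") keeps lines A to B, and quiet returns only ok. Input that does not fit is refused with a message, and nothing moves.
- monitor.observe(): the state, without advancing time (a new reading comes with each control period).
- eyes.camera(name): name is "side" or "top"; returns a dict with "image" (420x560x3 uint8, red, green, blue), "fovy" (degrees; the focal length in pixels is half the picture's height over the tangent of half this angle, whatever the lens; pixels are square), "cx", "cy" (the principal point, pixels), "dist" ([k1, k2, p1, p2, k3] as OpenCV has them; the pictures are not rectified), "origin" and "attitude" of the camera in the world. Camera axes: x right, y up, looking along -z (the intrinsics and any distortion apply to the point x, -y, -z); pixel columns grow to the right and rows downward; lengths in mm; the calibration is good to about 2 mm. A picture is of the moment at which its call begins. There is no depth.
- arm.job_done(): hands the job in; it is judged then, once.
The state is a dict: "clock": time; "joint_pos": joint angles; "qd": joint speeds; "joint_torque": joint torques, N m; "eef_pos": TCP position; "ee_rot": TCP orientation; "contact_force": force on the tool from outside, world axes, zero at the start; "torque": the same for the moment, N m; "gripper_width": opening from 0.0 (shut) to 1.0 (fully open); "grip_force": force on a finger pad.
Only numpy, scipy, OpenCV 4.12 (cv2) and the standard library are available. Lean on these libraries where they do the work, as an engineer would, in place of code of your own. Each camera call takes 0.05 s, during which the arm holds its last target. There are 200 camera calls.

## Working session

There is one attempt and no reset: what is moved stays moved. The work goes in short steps, Python scripts to look and compute and a tool call to move; the robot and the scene stay as the last step left them, time stands still between calls to the robot, and variables do not carry over. Pictures are saved under pics/ and viewed, at most 10 in all, crops included, and the job is handed in when it is done.

```bash
ls; mkdir -p pics; python3 - <<'E'
from station import arm, eyes, monitor
import cv2
print(arm.tip_extent)
for n in("side","top"):
    c=eyes.camera(n); cv2.imwrite(f"pics/{n}0.png",c["image"][:,:,::-1])
    print({k:v for k,v in c.items() if k!="image"})
o=monitor.observe(); print(o)
E
```

```text
pics
station.py
25.0
{'fovy': 51.3350257582796, 'cx': 280.68514121101515, 'cy': 210.553757865242, 'dist': array([-0.04719549,  0.        ,  0.        ,  0.        ,  0.        ]), 'origin': array([ 454.27489058, 1263.13719264,  856.07830018]), 'attitude': array([[-0.99534479,  0.05945224, -0.07585638],
       [-0.09561611, -0.51035369,  0.85463248],
       [ 0.01209623,  0.85790707,  0.51366247]])}
{'fovy': 56.025269182594236, 'cx': 281.94207852598834, 'cy': 208.28066488497672, 'dist': array([0.00369922, 0.        , 0.        , 0.        , 0.        ]), 'origin': array([ 476.36590433,   -2.83514217, 1464.65405335]), 'attitude': array([[ 0.01561119,  0.99820466, -0.05782509],
       [-0.99987399,  0.01575155,  0.0019723 ],
       [ 0.00287959,  0.05778702,  0.99832478]])}
{'clock': 0.1, 'joint_pos': array([ 1.24278079,  0.53709774, -0.00446774,  1.53871493,  0.00262478,
        1.06733348, -0.0711891 ]), 'qd': array([-0.00018349, -0.00254915, -0.00034921, -0.00269297,  0.00022821,
        0.00084645,  0.00089283]), 'joint_torque': array([ 3.69730726e-03, -5.84567285e+01,  1.05262790e+00, -2.59773481e+01,
        1.27320332e-02,  4.62360884e-03,  8.20587928e-06]), 'eef_pos': array([ 168.11104786, -627.35503145,  255.51882117]), 'ee_rot': array([[ 9.65890679e-01,  2.58949665e-01, -5.16700658e-04],
       [ 2.58950152e-01, -9.65889585e-01,  1.45890284e-03],
       [-1.21293383e-04, -1.54294037e-03, -9.99998802e-01]]), 'contact_force': array([ 0.57654918, -0.07288659, -0.4092718 ]), 'torque': array([ 0.05738807,  0.00680401, -0.01549367]), 'grip_force': 0.0, 'gripper_width': 1.0014429203516284}
```

View pics/side0.png

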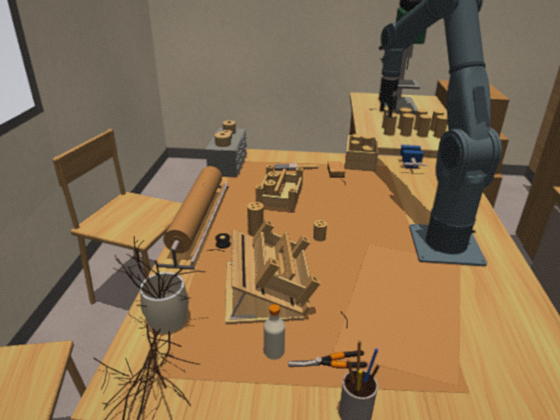

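View pics/top0.png

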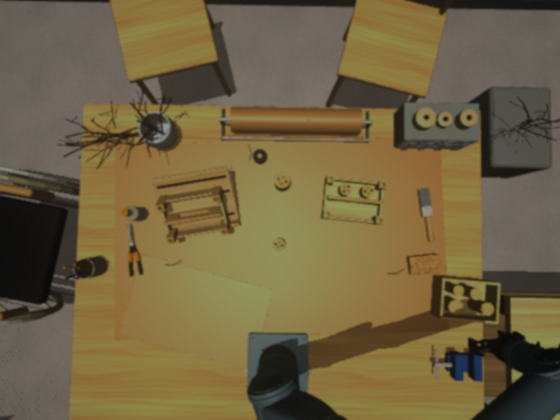

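The side view shows the slant board with the upper tray at about (270,265), the short vase at (320,230), the tall vase at (256,218) and the lower tray at (280,187). In the top view the upper tray is at (197,212), the short vase at (279,243), the tall vase at (283,182) and the lower tray at (353,200). I'll enlarge both.

```bash
python3 - <<'E'
import cv2
def crop(n,o,x0,y0,x1,y1,s):
    im=cv2.imread(f"pics/{n}.png")[y0:y1,x0:x1]; im=cv2.resize(im,None,fx=s,fy=s,interpolation=cv2.INTER_CUBIC)
    g=lambda v,i,a:0
    for x in range((x0//20+1)*20,x1,20):
        cv2.line(im,((x-x0)*s,0),((x-x0)*s,8),(255,0,0),1); cv2.putText(im,str(x),((x-x0)*s-10,20),0,.4,(255,0,0))
    for y in range((y0//20+1)*20,y1,20):
        cv2.line(im,(0,(y-y0)*s),(8,(y-y0)*s),(255,0,0),1); cv2.putText(im,str(y),(10,(y-y0)*s+4),0,.4,(255,0,0))
    cv2.imwrite(f"pics/{o}.png",im); print(im.shape)
crop("top0","topL",310,165,400,230,8)
crop("top0","topU",145,160,245,250,6)
crop("side0","sideL",235,160,345,240,7)
crop("side0","sideU",220,220,330,325,5)
E
```

```text
(520, 720, 3)
(540, 600, 3)
(560, 770, 3)
(525, 550, 3)
```

View pics/topL.png

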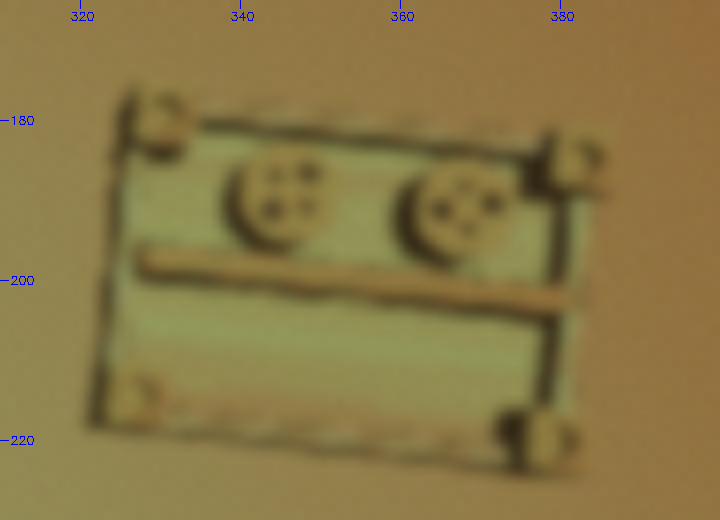

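View pics/sideL.png

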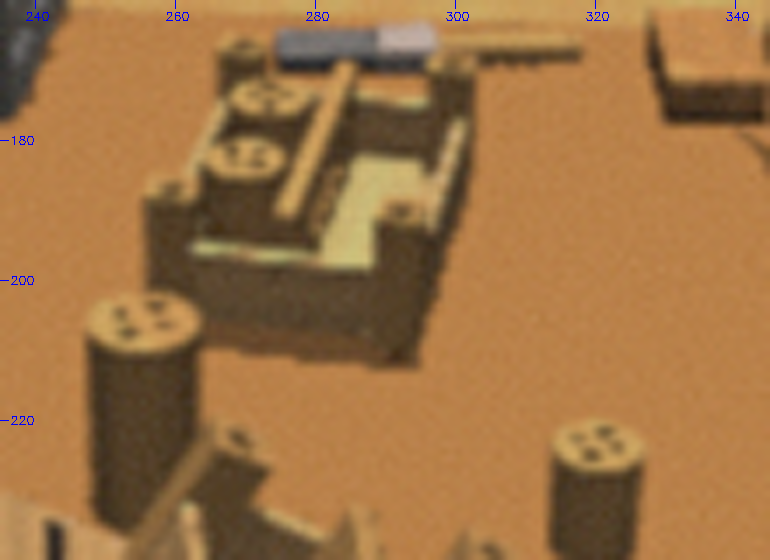

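View pics/topU.png

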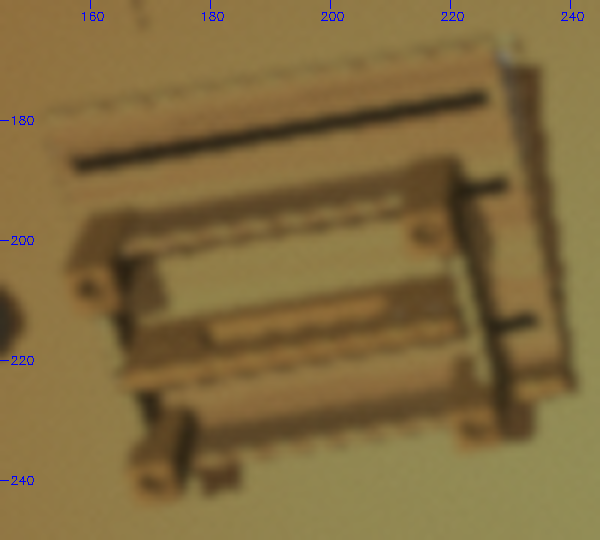

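View pics/sideU.png

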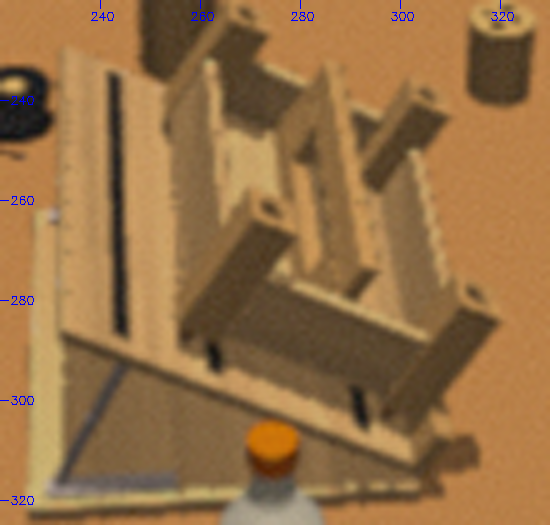

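Readings from the crops. Lower sockets in the top view are (330.4,179.3), (382.5,185), (326.9,215), (378.8,220), and in the side view (259.6,186.9), (270,166.7), (292.4,190.3), (300,169.3). Upper post tops in the top view are (160,208), (215.8,198.8), (170.8,240), (224.7,231.7), and in the side view (273.6,262), (269,223.6), (315,279), (305.6,239.4). Next I fit the poses to both views.

```bash
cat > h.py <<'E'
import numpy as np, cv2
from scipy.optimize import least_squares
from scipy.spatial.transform import Rotation as R
from station import arm, eyes, monitor
def cams():
    d={}
    for n in("side","top"):
        c=eyes.camera(n); d[n]=c
    return d
def proj(c,P):
    P=np.atleast_2d(np.asarray(P,float)); A=c["attitude"]@np.diag([1,-1,-1])
    f=210/np.tan(np.radians(c["fovy"]/2)); K=np.array([[f,0,c["cx"]],[0,f,c["cy"]],[0,0,1]])
    rv=cv2.Rodrigues(A.T)[0]; t=-A.T@c["origin"]
    return cv2.projectPoints(P,rv,t,K,np.array(c["dist"]))[0].reshape(-1,2)
def fit(C,obs,x0,model):
    """obs: list of (cam, pts(local), pix)"""
    f=lambda x:np.concatenate([(proj(C[n],model(x,np.array(p,float)))-np.array(q)).ravel() for n,p,q in obs])
    s=least_squares(f,x0,x_scale=[100]*3+[1]*(len(x0)-3)); return s.x,f(s.x)
def pose6(x,p): return R.from_euler("ZYX",x[3:6]).apply(p)+x[:3]
def pt(x,p): return p+x[:3]
E
cat > fit0.py <<'E'
from h import *
np.set_printoptions(precision=2,suppress=True)
C=cams()
S=[(62,92,80),(62,-92,80),(-62,92,80),(-62,-92,80)]
sh=lambda q,s:np.array(q)-.5+.5/s
oL=[("top",S,sh([(330.4,179.3),(382.5,185),(326.9,215),(378.8,220)],8)),("side",S,sh([(259.6,186.9),(270,166.7),(292.4,190.3),(300,169.3)],7))]
oU=[("top",S,sh([(160,208),(215.8,198.8),(170.8,240),(224.7,231.7)],6)),("side",S,sh([(273.6,262),(269,223.6),(315,279),(305.6,239.4)],5))]
for nm,o,x0 in(("L",oL,[500,-250,14,0,0,0]),("U",oU,[480,250,80,0,-.5,0])):
    x,r=fit(C,o,x0,pose6); print(nm,x,"handle",pose6(x,np.array([[0,0,74.],[0,0,61.5]])));print(r.reshape(-1,2).T)
for nm,qt,qs in(("short",(279.5,242.5),sh((320.4,223.9),7)),("tall",(283,182),sh((255.7,206),7)),("pa",sh((346,188.8),8),sh((270,182.4),7)),("pb",sh((367.7,190.2),8),sh((273.3,173.9),7))):
    x,r=fit(C,[("top",[(0,0,0)],[qt]),("side",[(0,0,0)],[qs])],[500,0,60],pt); print(nm,"top centre",x,r)
E
python3 fit0.py
```

```text
L [ 592.09 -256.62   12.59   -0.09   -0.      0.01] handle [[ 591.93 -257.04   86.59]
 [ 591.95 -256.97   74.09]]
[[-0.19  0.02 -0.26  0.41  0.41  0.21  0.33  0.15]
 [-0.17 -0.23 -0.63  0.03  0.04 -0.01 -0.05  0.19]]
U [549.86 299.1   80.1    0.18  -0.51   0.01] handle [[514.21 292.12 144.57]
 [520.23 293.3  133.68]]
[[ 0.36  0.51 -0.33 -0.59  0.37  0.31  0.2   0.11]
 [-0.32 -0.44  0.13 -0.6   0.23 -0.25  0.08 -0.02]]
short top centre [433.52   1.16  55.57] [-0.01  0.68 -0.65 -0.02]
tall top centre [650.23  -7.45 105.83] [-0.07 -1.15  1.12  0.14]
pa top centre [ 630.45 -227.84   85.21] [-0.01 -0.17  0.18  0.02]
pb top centre [ 626.48 -304.19   84.76] [-0.   -0.09  0.1   0.01]
```

Both fits hold up: heights come out at 12.6 against 14, 55.6 against 60 and 85 against 85, and residuals are under 0.7 px. I'm moving above the short vase.

Emit:
{"op": "inch_along", "data": {
  "plan": [
    [1,0,0,0,0.117],
    [1,0,0,0,0.117],
    [1,0,0,0,0.117],
    [1,13.8,-43.3,0,0],
    [1,13.8,-43.3,0,0],
    [1,13.8,-43.3,0,0],
    [1,13.8,-43.3,0,0],
    [1,13.8,-43.3,0,0],
    [1,13.8,-43.3,0,0],
    [1,13.8,-43.3,0,0],
    [1,13.8,-43.3,0,0],
    [1,13.8,-43.3,0,0],
    [1,13.8,-43.3,0,0],
    [1,13.8,-43.3,0,0],
    [1,13.8,-43.3,0,0],
    [1,13.8,-43.3,0,0],
    [1,13.8,-43.3,0,0],
    [1,13.8,-43.3,0,0]
  ]
}}

```text
clock: 2.0
eef_pos: [432.6, 2.4, 256.5]
ee_rot: [[0.996, -0.089, 0.001], [-0.089, -0.996, -0.0], [0.001, 0.0, -1.0]]
contact_force: [1.6, -0.6, -0.0]
gripper_width: 1.002
grip_force: 0.0
```

```bash
cat >> h.py <<'E'
def go(x,y,z,ang=None):
    """tool-axis shift to world target, tool x at angle ang; translation in present axes, then turn"""
    o=monitor.observe(); r=o["ee_rot"]; d=r.T@(np.array([x,y,z])-o["eef_pos"]); a=np.arctan2(r[1,0],r[0,0])
    print("at",o["eef_pos"].round(1),"ang",a.round(4),"dxyz",d.round(1),"turn",None if ang is None else round(a-ang,4),"F",o["contact_force"].round(1),"w",round(o["gripper_width"],3),"g",round(o["grip_force"],1),"t",o["clock"],"tilt",r[:2,2].round(4))
E
python3 -c "
from h import *
go(434,1,45,-.09)"
```

```text
at [432.6   2.4 256.5] ang -0.0893 dxyz [  1.4   1.2 211.5] turn 0.0007 F [ 1.6 -0.6 -0. ] w 1.002 g 0.0 t 2.0 tilt [ 0.0005 -0.0002]
```

Emit:
{"op": "inch_along", "data": {
  "plan": [
    [1,0,0,42,0],
    [1,0,0,42,0],
    [1,1,1,42,0],
    [1,0,0,42,0],
    [1,0,0,42,0],
    [1,0,0,0,0],
    [1,0,0,0,0],
    [0,0,0,0,0],
    [0,0,0,0,0],
    [0,0,0,0,0],
    [0,0,0,0,0],
    [0,0,0,0,0],
    [0,0,0,0,0],
    [0,0,0,0,0],
    [0,0,0,0,0],
    [0,0,0,0,0]
  ],
  "grip_n": 30
}}

```text
clock: 3.6
eef_pos: [434.6, -0.5, 48.1]
ee_rot: [[0.996, -0.089, 0.003], [-0.089, -0.996, -0.0], [0.003, -0.0, -1.0]]
contact_force: [-1.6, -0.3, 12.5]
gripper_width: 0.522
grip_force: 28.8
```

```bash
python3 -c "
from h import *
go(434,1,200,-.09)"
```

```text
at [434.6  -0.5  48.1] ang -0.0894 dxyz [  -0.2   -1.4 -151.9] turn 0.0006 F [-1.6 -0.3 12.5] w 0.522 g 28.8 t 3.6 tilt [ 0.0034 -0.0002]
```

Emit:
{"op": "inch_along", "data": {
  "plan": [
    [0,0,0,-30,0],
    [0,0,0,-40,0],
    [0,0,0,-40,0],
    [0,0,0,-40,0],
    [0,0,0,0,0],
    [0,16,37,0,0],
    [0,16,37,0,0],
    [0,16,37,0,0],
    [0,16,37,0,0],
    [0,16,37,0,0],
    [0,16,37,0,0],
    [0,0,0,0,0],
    [0,0,0,0,0]
  ]
}}

```text
clock: 4.9
eef_pos: [508.4, -230.8, 196.0]
ee_rot: [[0.996, -0.091, -0.001], [-0.091, -0.996, 0.0], [-0.001, -0.0, -1.0]]
contact_force: [-0.5, -0.1, -0.6]
gripper_width: 0.518
grip_force: 31.2
```

```bash
python3 -c "
from h import *
go(556.5,-253.5,76,-.09)"
```

```text
at [ 508.4 -230.8  196. ] ang -0.0913 dxyz [ 50.   18.2 120. ] turn -0.0013 F [-0.5 -0.1 -0.6] w 0.518 g 31.2 t 4.9 tilt [-0.0006  0.0002]
```

Emit:
{"op": "inch_along", "data": {
  "plan": [
    [0,25,9,0,0],
    [0,25,9,0,0],
    [0,0,0,18,0],
    [0,0,0,18,0],
    [0,0,0,0,0],
    [0,0,0,0,0],
    [0,0,0,0,0]
  ]
}}

```text
clock: 5.6
eef_pos: [557.7, -252.0, 161.4]
ee_rot: [[0.996, -0.088, 0.001], [-0.088, -0.996, -0.0], [0.001, 0.0, -1.0]]
contact_force: [-0.2, -0.1, -0.4]
gripper_width: 0.517
grip_force: 31.2
```

```bash
python3 -c "
from h import *
C=cams(); im=C['side']['image'][140:240,220:340,::-1]; cv2.imwrite('pics/sidev.png',cv2.resize(im,None,fx=6,fy=6,interpolation=2))
o=monitor.observe();p=o['eef_pos']
print(proj(C['side'],[p+[0,0,-48],p+[0,0,12],[556,-253.4,25]]))
go(556.5,-253.5,75,-.09)"
```

```text
[[289.23135757 173.59910895]
 [289.57954794 159.32987633]
 [289.19351346 193.63083929]]
at [ 557.7 -252.4  161.4] ang -0.0889 dxyz [-1.3  1.1 86.4] turn 0.0011 F [-0.5 -1.2  0.6] w 0.52 g 31.2 t 5.7 tilt [ 0.0016 -0.0006]
```

View pics/sidev.png

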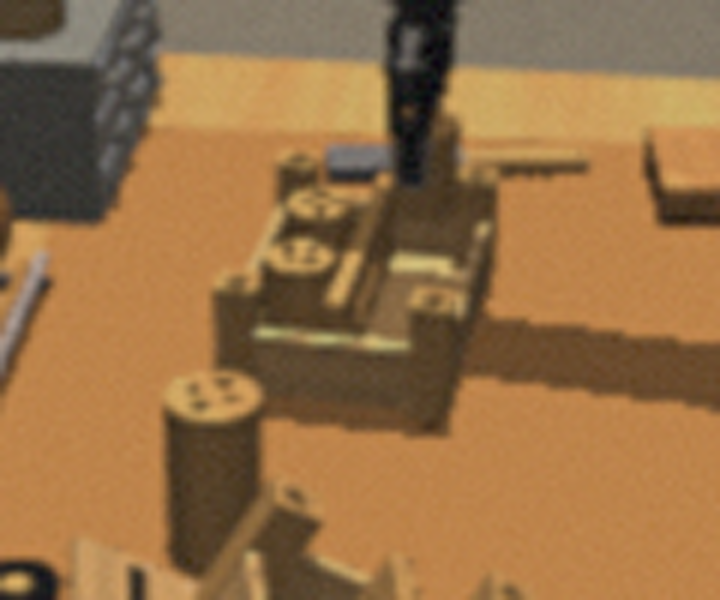

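The held vase shows at about px (290,172), upright and in line with the empty half, with the divider to its left at x≈284. I'm lowering it.

Emit:
{"op": "inch_along", "data": {
  "plan": [
    [0,-0.5,0.6,20,0],
    [0,0,0,20,0],
    [0,0,0,15,0],
    [0,0,0,15,0],
    [0,0,0,8,0],
    [0,0,0,4,0],
    [0,0,0,0,0],
    [0,0,0,0,0]
  ]
}}

```text
clock: 6.5
eef_pos: [557.1, -253.2, 78.8]
ee_rot: [[0.996, -0.089, 0.001], [-0.089, -0.996, -0.0], [0.001, 0.0, -1.0]]
contact_force: [1.1, -0.8, 0.3]
gripper_width: 0.516
grip_force: 31.2
```

```bash
python3 -c "
from h import *
go(556.5,-253.5,74,-.09)"
```

```text
at [ 557.1 -253.2   78.8] ang -0.0892 dxyz [-0.6  0.4  4.8] turn 0.0008 F [ 1.1 -0.8  0.3] w 0.516 g 31.2 t 6.5 tilt [ 0.0009 -0.0003]
```

Emit:
{"op": "inch_along", "data": {
  "plan": [
    [0,0,0,2,0],
    [0,0,0,1.5,0],
    [0,0,0,0,0],
    [0,0,0,0,0]
  ]
}}

```text
clock: 6.9
eef_pos: [556.7, -253.1, 74.9]
ee_rot: [[0.996, -0.089, 0.0], [-0.089, -0.996, -0.0], [0.0, 0.0, -1.0]]
contact_force: [0.1, 0.0, -0.7]
gripper_width: 0.516
grip_force: 31.2
```

```bash
python3 -c "
from h import *
go(556.5,-253.5,74,-.09)"
```

```text
at [ 556.7 -253.1   74.9] ang -0.0892 dxyz [-0.1  0.4  0.9] turn 0.0008 F [ 0.1  0.  -0.7] w 0.516 g 31.2 t 6.9 tilt [ 0.     -0.0001]
```

Emit:
{"op": "inch_along", "data": {
  "plan": [
    [0,0,0,1,0],
    [0,0,0,1,0],
    [0,0,0,0,0],
    [0,0,0,0,0]
  ]
}}

```text
clock: 7.3
eef_pos: [556.7, -253.1, 73.1]
ee_rot: [[0.996, -0.089, 0.0], [-0.089, -0.996, -0.0], [0.0, 0.0, -1.0]]
contact_force: [-1.7, 0.9, 5.2]
gripper_width: 0.52
grip_force: 31.9
```

```bash
python3 -c "
from h import *
go(556.5,-253.5,74,-.09)"
```

```text
at [ 556.7 -253.1   73.1] ang -0.0892 dxyz [-0.2  0.4 -0.9] turn 0.0008 F [-1.7  0.9  5.2] w 0.52 g 31.9 t 7.3 tilt [ 0.0001 -0.0002]
```

Emit:
{"op": "inch_along", "data": {
  "plan": [
    [0.8,0,0,0,0],
    [0.8,0,0,0,0],
    [0.8,0,0,0,0],
    [0.8,0,0,0,0],
    [0.8,0,0,-10,0],
    [0.8,0,0,-20,0],
    [0.8,0,0,-40,0],
    [0.8,0,0,-40,0],
    [0.8,0,0,-40,0],
    [0.8,0,0,-40,0],
    [0.8,0,0,0,0]
  ]
}}

```text
clock: 8.4
eef_pos: [559.9, -254.1, 269.8]
ee_rot: [[0.996, -0.089, 0.011], [-0.089, -0.996, -0.004], [0.011, 0.003, -1.0]]
contact_force: [-0.1, -0.4, 1.3]
gripper_width: 0.798
grip_force: 0.0
```

```bash
python3 -c "
from h import *
C=cams(); cv2.imwrite('pics/s3.png',C['side']['image'][:,:,::-1])
im=C['top']['image'][165:230,310:400,::-1]; cv2.imwrite('pics/tp.png',cv2.resize(im,None,fx=5,fy=5,interpolation=2))
go(520,293,270,-1.39); print(monitor.observe()['joint_pos'].round(2))"
```

```text
at [ 557.  -253.2  264.3] ang -0.0892 dxyz [ -85.6 -540.7   -6.4] turn 1.3008 F [ 0.2  0.8 -0.4] w 0.801 g 0.0 t 8.5 tilt [ 0.0023 -0.0011]
[ 0.56  0.48 -0.28  1.63  0.15  1.06 -1.43]
```

Emit:
{"op": "inch_along", "data": {
  "plan": [
    [0.55,-6.6,-41.6,0,0],
    [0.55,-6.6,-41.6,0,0],
    [0.55,-6.6,-41.6,0,0],
    [0.55,-6.6,-41.6,0,0],
    [0.55,-6.6,-41.6,0,0],
    [0.55,-6.6,-41.6,0,0],
    [0.55,-6.6,-41.6,0,0],
    [0.55,-6.6,-41.6,0,0],
    [0.55,-6.6,-41.6,0,0],
    [0.55,-6.6,-41.6,0,0],
    [0.55,-6.6,-41.6,0,0],
    [0.55,-6.6,-41.6,0,0],
    [0.55,-6.6,-41.6,0,0]
  ]
}}

```text
clock: 9.8
eef_pos: [518.2, 294.3, 261.2]
ee_rot: [[0.996, -0.089, -0.002], [-0.089, -0.996, -0.002], [-0.002, 0.002, -1.0]]
contact_force: [0.5, -0.4, 0.2]
gripper_width: 0.55
grip_force: 0.0
```

Emit:
{"op": "inch_along", "data": {
  "plan": [
    [0.55,0,0,0,-0.142],
    [0.55,0,0,0,-0.142],
    [0.55,0,0,0,-0.142],
    [0.55,0,0,0,-0.142],
    [0.55,0,0,0,-0.142],
    [0.55,0,0,0,-0.142],
    [0.55,0,0,0,-0.142],
    [0.55,0,0,0,-0.142],
    [0.55,0,0,0,-0.142],
    [0.55,0,0,0,-0.142],
    [0.55,0,0,0,-0.142],
    [0.55,0,0,0,-0.142],
    [0.55,0,0,0,-0.142],
    [0.55,0,0,0,0],
    [0.55,0,0,0,0]
  ]
}}

```text
clock: 11.3
eef_pos: [518.8, 292.9, 261.8]
ee_rot: [[-0.181, 0.983, -0.002], [0.983, 0.181, -0.001], [-0.0, -0.002, -1.0]]
contact_force: [0.3, 0.2, -0.5]
gripper_width: 0.55
grip_force: 0.0
```

```bash
python3 -c "
from h import *
go(520,293,137,1.755); print(monitor.observe()['joint_pos'].round(2))"
```

```text
at [518.8 292.9 261.8] ang 1.7533 dxyz [-1.000e-01  1.400e+00  1.248e+02] turn -0.0017 F [ 0.3  0.2 -0.5] w 0.55 g 0.0 t 11.3 tilt [-0.0019 -0.0006]
[ 0.01  0.58 -0.85  1.64  0.47  1.13 -0.78]
```

View pics/s3.png

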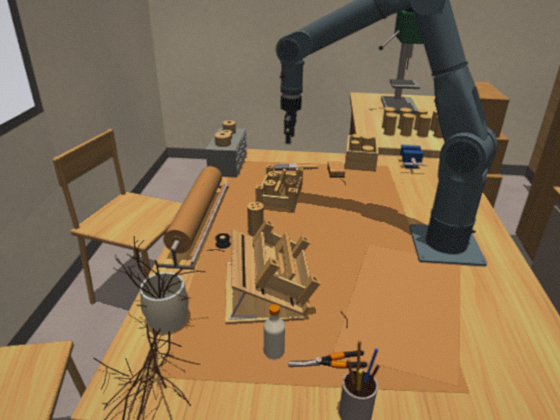

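The three vases now stand in the lower tray, with the new one at about (290,184) right of the divider, and nothing else has moved. I'm descending on the handle.

Emit:
{"op": "inch_along", "data": {
  "plan": [
    [0.55,0,1.4,30,0],
    [0.55,0,0,30,0],
    [0.55,0,0,25,0],
    [0.55,0,0,20,0],
    [0.55,0,0,12,0],
    [0.55,0,0,6,0],
    [0.55,0,0,0,0],
    [0.55,0,0,0,0]
  ]
}}

```text
clock: 12.1
eef_pos: [521.1, 293.9, 140.6]
ee_rot: [[-0.184, 0.983, 0.001], [0.983, 0.184, 0.001], [0.0, 0.001, -1.0]]
contact_force: [1.1, -0.2, 0.8]
gripper_width: 0.55
grip_force: 0.0
```

```bash
python3 -c "
from h import *
go(520,293,137,1.755)"
```

```text
at [521.1 293.9 140.6] ang 1.7563 dxyz [-0.7 -1.3  3.6] turn 0.0013 F [ 1.1 -0.2  0.8] w 0.55 g 0.0 t 12.1 tilt [0.0011 0.0007]
```

Emit:
{"op": "inch_along", "data": {
  "plan": [
    [0.4,-0.7,-1,2,0],
    [0.32,0,0,1,0],
    [0.28,0,0,0,0],
    [0.25,0,0,0,0],
    [0.2,0,0,0,0],
    [0.2,0,0,0,0],
    [0.2,0,0,0,0]
  ],
  "grip_n": 20
}}

```text
clock: 12.8
eef_pos: [519.3, 292.5, 137.0]
ee_rot: [[-0.185, 0.983, -0.001], [0.983, 0.185, -0.001], [-0.001, -0.001, -1.0]]
contact_force: [-4.6, -3.2, 5.2]
gripper_width: 0.253
grip_force: 19.4
```

```bash
python3 -c "
from h import *
go(520,293,137,1.755)"
```

```text
at [519.3 292.5 137. ] ang 1.7571 dxyz [0.4 0.8 0. ] turn 0.0021 F [-4.6 -3.2  5.2] w 0.253 g 19.4 t 12.8 tilt [-0.0008 -0.0009]
```

Emit:
{"op": "inch_along", "data": {
  "plan": [
    [0,0,2,-5,0],
    [0,0,3,-8,0],
    [0,0,3,-8,0],
    [0,0,3,-8,0],
    [0,0,3,-8,0],
    [0,0,0,0,0],
    [0,0,0,0,0]
  ],
  "grip_n": 25
}}

```text
clock: 13.5
eef_pos: [534.2, 295.5, 174.9]
ee_rot: [[-0.185, 0.983, 0.002], [0.983, 0.185, 0.0], [0.0, 0.002, -1.0]]
contact_force: [-1.9, -1.6, 7.2]
gripper_width: 0.137
grip_force: 37.0
```

```bash
python3 -c "
from h import *
go(520,293,137,1.755)"
```

```text
at [534.2 295.5 174.9] ang 1.7567 dxyz [  0.2 -14.5  37.9] turn 0.0017 F [-1.9 -1.6  7.2] w 0.137 g 37.0 t 13.5 tilt [0.0017 0.0004]
```

Emit:
{"op": "inch_along", "data": {
  "plan": [
    [0,0,2,-10,0],
    [0,0,2,-15,0],
    [0,0,2,-15,0],
    [0,0,2,-20,0],
    [0,0,0,-25,0],
    [0,0,0,-25,0],
    [0,0,0,-20,0],
    [0,0,0,0,0],
    [0,0,0,0,0],
    [0,0,0,0,0]
  ],
  "grip_n": 60
}}

```text
clock: 14.5
eef_pos: [541.0, 296.0, 302.4]
ee_rot: [[-0.185, 0.983, -0.002], [0.983, 0.185, -0.001], [-0.001, -0.002, -1.0]]
contact_force: [-0.5, -0.3, -7.1]
gripper_width: 0.126
grip_force: 59.9
```

```bash
python3 -c "
from h import *
C=cams(); 
for n in C: cv2.imwrite('pics/%s4.png'%n,C[n]['image'][:,:,::-1])
im=C['side']['image'][130:290,210:350,::-1]; cv2.imwrite('pics/s4c.png',cv2.resize(im,None,fx=3.75,fy=3.75,interpolation=2))
go(534,295.5,300,1.755)"
```

```text
at [541.  296.2 302.4] ang 1.7569 dxyz [ 0.6 -7.   2.4] turn 0.0019 F [-0.8  0.5 -4.9] w 0.133 g 59.9 t 14.6 tilt [-0.002  -0.0012]
```

View pics/s4c.png

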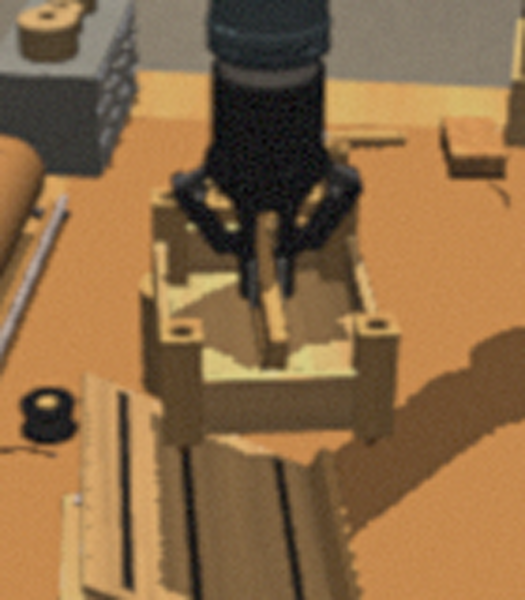

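The tray hangs level in the gripper, clear of the board, with near posts at px (258,217) and (309,215). I'll work out the carry.

```bash
cat >> fit0.py <<'E'
print("--")
flat=lambda x,p:R.from_euler("Z",x[3]).apply(p)+[x[0],x[1],14]
np.set_printoptions(precision=4,suppress=True)
for o in(oL,oL[:1],oL[1:]):
    f=lambda x:np.concatenate([(proj(C[n],flat(x,np.array(p,float)))-q).ravel() for n,p,q in o]); s=least_squares(f,[592,-257,0,-.09]); print(s.x,abs(s.fun).max())
go(592,-257,302,s.x[3]+np.pi/2)
E
python3 fit0.py | sed '1,/--/d'
```

```text
[ 591.8087 -256.4432    0.       -0.0919] 0.634394932669295
[ 590.9272 -256.8007   -1.1732   -0.0898] 0.5135249500395389
[ 592.7578 -254.6218    0.0003   -0.0946] 0.19502665652080964
at [541.2 296.4 302.8] ang 1.757 dxyz [-553.3  -52.5    1.1] turn 0.2808 F [ 0.8  0.7 -5.9] w 0.122 g 59.9 t 14.7 tilt [-0.0015 -0.0007]
```

Emit:
{"op": "inch_along", "data": {
  "plan": [
    [0,-20,-2,0,0],
    [0,-35,-3.3,0,0],
    [0,-35.6,-3.4,0,0],
    [0,-35.6,-3.4,0,0],
    [0,-35.6,-3.4,0,0],
    [0,-35.6,-3.4,0,0],
    [0,-35.6,-3.4,0,0],
    [0,-35.6,-3.4,0,0],
    [0,-35.6,-3.4,0,0],
    [0,-35.6,-3.4,0,0],
    [0,-35.6,-3.4,0,0],
    [0,-35.6,-3.4,0,0],
    [0,-35.6,-3.4,0,0],
    [0,-35.6,-3.4,0,0],
    [0,-35.6,-3.4,0,0],
    [0,-35,-3,0,0],
    [0,0,0,0,0],
    [0,0,0,0,0]
  ]
}}

```text
clock: 16.5
eef_pos: [591.7, -257.2, 302.9]
ee_rot: [[-0.183, 0.983, -0.001], [0.983, 0.183, 0.001], [0.001, -0.001, -1.0]]
contact_force: [0.4, 0.5, -4.8]
gripper_width: 0.131
grip_force: 59.9
```

Emit:
{"op": "inch_along", "data": {
  "plan": [
    [0,0,0,0,0.0695],
    [0,0,0,0,0.0695],
    [0,0,0,0,0.0695],
    [0,0,0,0,0.0695],
    [0,0,0,0,0],
    [0,0,0,0,0],
    [0,0,0,0,0]
  ]
}}

```text
clock: 17.2
eef_pos: [592.2, -255.6, 303.7]
ee_rot: [[0.09, 0.996, -0.0], [0.996, -0.09, 0.0], [0.0, -0.0, -1.0]]
contact_force: [-0.7, -0.0, -5.7]
gripper_width: 0.127
grip_force: 59.9
```

```bash
python3 -c "
from h import *
go(591.9,-257,190,1.479)"
```

```text
at [ 592.2 -255.6  303.7] ang 1.4811 dxyz [-1.500e+00 -1.000e-01  1.137e+02] turn 0.0021 F [-0.7 -0.  -5.7] w 0.127 g 59.9 t 17.2 tilt [-0.0002  0.0003]
```

Emit:
{"op": "inch_along", "data": {
  "plan": [
    [0,-1.3,0,25,0.002],
    [0,0,0,25,0],
    [0,0,0,25,0],
    [0,0,0,18,0],
    [0,0,0,10,0],
    [0,0,0,0,0],
    [0,0,0,0,0],
    [0,0,0,0,0]
  ]
}}

```text
clock: 18.0
eef_pos: [592.9, -257.7, 202.2]
ee_rot: [[0.094, 0.996, 0.002], [0.996, -0.094, -0.001], [-0.0, 0.002, -1.0]]
contact_force: [0.6, 0.4, -4.7]
gripper_width: 0.129
grip_force: 59.8
```

```bash
python3 -c "
from h import *
C=cams(); z=lambda n,x,y,w,h,s:cv2.resize(C[n]['image'][y:y+h,x:x+w,::-1],None,fx=s,fy=s,interpolation=2)
a=z('side',240,130,75,85,7); b=z('top',310,155,90,75,3)
im=np.zeros((595,800,3),np.uint8); im[:595,:525]=a; im[:225,525:795]=b
cv2.imwrite('pics/h.png',im)
go(591.9,-257,160,1.479)
o=monitor.observe();p=o['eef_pos']
"
```

```text
at [ 592.7 -257.7  201.9] ang 1.4769 dxyz [ 0.7 -0.9 41.9] turn -0.0021 F [ 0.   1.4 -6.3] w 0.129 g 59.8 t 18.1 tilt [ 0.0017 -0.0007]
```

View pics/h.png

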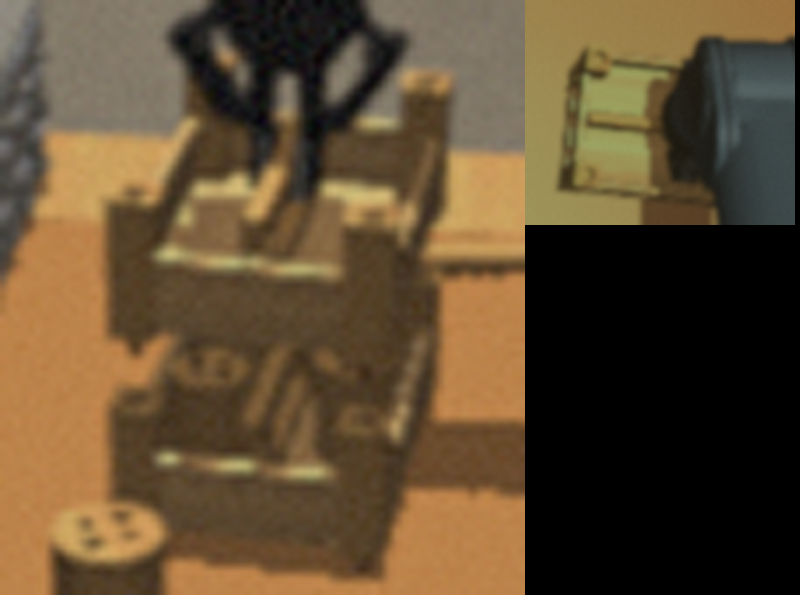

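The tray hovers about 25 mm above the sockets. Its post tops are at side px (258.9,157.1), (292.4,160.7), (300.7,141.3) and top px (334,175.3), (330.7,213). I'll fit this and compare it with the lower tray.

```bash
python3 - <<'E'
from h import *
C=cams(); np.set_printoptions(precision=3,suppress=True)
S3=np.array([(62,92,80),(-62,92,80),(-62,-92,80.)])
qs=np.array([(258.9,157.1),(292.4,160.7),(300.7,141.3)]); qt=np.array([(334,175.3),(330.7,213.)])
Y=monitor.observe(); a=np.arctan2(Y["ee_rot"][1,0],Y["ee_rot"][0,0])-np.pi/2
for free in(0,1):
    m=lambda x,p:R.from_euler("Z",x[3] if free else a).apply(p)+x[:3]
    f=lambda x:np.concatenate([(proj(C["side"],m(x,S3))-qs).ravel(),(proj(C["top"],m(x,S3[:2]))-qt).ravel()])
    s=least_squares(f,[592,-257,120,a]); print(s.x,s.fun, "TCP",Y["eef_pos"], "yaw",a)
    d=s.x[:2]-Y["eef_pos"][:2]; print("tray - TCP along tray x,y:",R.from_euler("Z",-a).apply([*d,0])[:2])
E
```

```text
[ 590.812 -256.811  131.558   -0.094] [ 0.516  0.336  0.986 -0.2    0.387  0.157  0.324 -1.244 -0.344 -0.428] TCP [ 592.354 -257.686  201.506] yaw -0.09393647420478968
tray - TCP along tray x,y: [-1.618  0.726]
[ 591.443 -256.889  131.495   -0.084] [ 0.554  0.424  1.089 -0.249  0.019  0.08   0.129 -1.176 -0.156 -0.321] TCP [ 592.354 -257.686  201.506] yaw -0.09393647420478968
tray - TCP along tray x,y: [-0.982  0.708]
```

The offset is under 1 mm either way, inside the ±4 mm capture of the tapered pins. I'm lowering the tray slowly and watching the force.

Emit:
{"op": "inch_along", "data": {
  "plan": [
    [0,0,0,8,0],
    [0,0,0,8,0],
    [0,0,0,4,0],
    [0,0,0,3,0],
    [0,0,0,3,0],
    [0,0,0,0,0],
    [0,0,0,0,0]
  ]
}}

```text
clock: 18.9
eef_pos: [592.1, -257.6, 174.9]
ee_rot: [[0.094, 0.996, 0.0], [0.996, -0.094, -0.0], [-0.0, 0.0, -1.0]]
contact_force: [0.7, -0.4, -5.3]
gripper_width: 0.133
grip_force: 59.8
```

```bash
python3 -c "
from h import *
go(591.9,-257,164,1.479)"
```

```text
at [ 592.1 -257.6  174.9] ang 1.4767 dxyz [ 0.6 -0.3 10.9] turn -0.0023 F [ 0.7 -0.4 -5.3] w 0.133 g 59.8 t 18.9 tilt [ 0.0002 -0.    ]
```

Emit:
{"op": "inch_along", "data": {
  "plan": [
    [0,0,0,2,0],
    [0,0,0,2,0],
    [0,0,0,2,0],
    [0,0,0,0,0],
    [0,0,0,0,0]
  ]
}}

```text
clock: 19.4
eef_pos: [592.3, -258.0, 168.9]
ee_rot: [[0.094, 0.996, 0.001], [0.996, -0.094, -0.001], [-0.001, 0.001, -1.0]]
contact_force: [1.5, -2.3, -5.0]
gripper_width: 0.132
grip_force: 59.9
```

```bash
python3 -c "
from h import *
go(591.9,-257,164,1.479)"
```

```text
at [ 592.3 -258.   168.9] ang 1.4767 dxyz [ 1.  -0.5  4.9] turn -0.0023 F [ 1.5 -2.3 -5. ] w 0.132 g 59.9 t 19.4 tilt [ 0.0006 -0.0007]
```

Emit:
{"op": "inch_along", "data": {
  "plan": [
    [0,0,0,1.5,0],
    [0,0,0,1.5,0],
    [0,0,0,0,0],
    [0,0,0,0,0]
  ]
}}

```text
clock: 19.8
eef_pos: [592.3, -258.1, 165.8]
ee_rot: [[0.094, 0.996, 0.001], [0.996, -0.094, -0.001], [-0.001, 0.001, -1.0]]
contact_force: [2.5, -3.5, -5.4]
gripper_width: 0.125
grip_force: 60.0
```

```bash
python3 -c "
from h import *
go(591.9,-257,164,1.479)"
```

```text
at [ 592.3 -258.1  165.8] ang 1.4766 dxyz [ 1.  -0.5  1.8] turn -0.0024 F [ 2.5 -3.5 -5.4] w 0.125 g 60.0 t 19.8 tilt [ 0.0007 -0.0007]
```

Emit:
{"op": "inch_along", "data": {
  "plan": [
    [0,0,0,1,0],
    [0,0,0,1,0],
    [0,0,0,0,0],
    [0,0,0,0,0]
  ]
}}

```text
clock: 20.2
eef_pos: [592.3, -258.0, 163.9]
ee_rot: [[0.094, 0.996, 0.001], [0.996, -0.094, -0.001], [-0.001, 0.001, -1.0]]
contact_force: [2.7, -4.1, -2.8]
gripper_width: 0.133
grip_force: 60.3
```

Emit:
{"op": "inch_along", "data": {
  "plan": [
    [0,-1,0.6,0,0],
    [0,0,0,1,0],
    [0,0,0,1,0],
    [0,0,0,0,0],
    [0,0,0,0,0]
  ]
}}

```text
clock: 20.7
eef_pos: [592.7, -258.6, 162.4]
ee_rot: [[0.094, 0.996, 0.0], [0.996, -0.094, -0.0], [-0.0, 0.0, -1.0]]
contact_force: [1.4, -3.5, 5.2]
gripper_width: 0.133
grip_force: 61.4
```

Emit:
{"op": "inch_along", "data": {
  "plan": [
    [0,-0.8,0.3,0,0],
    [0,0,0,1,0],
    [0,0,0,0.5,0],
    [0,0,0,0,0],
    [0,0,0,0,0]
  ]
}}

```text
clock: 21.2
eef_pos: [593.0, -258.6, 162.3]
ee_rot: [[0.093, 0.996, 0.0], [0.996, -0.093, 0.0], [0.0, 0.0, -1.0]]
contact_force: [-5.2, -1.0, 15.8]
gripper_width: 0.131
grip_force: 63.2
```

```bash
python3 - <<'E'
from h import *
C=cams(); z=lambda n,x,y,w,h,s:cv2.resize(C[n]['image'][y:y+h,x:x+w,::-1],None,fx=s,fy=s,interpolation=2)
cv2.imwrite('pics/seat.png',z('side',240,130,75,85,7))
g=cv2.cvtColor(C['side']['image'],7); np.set_printoptions(linewidth=200)
# predicted post-top projections if home
for zz in(80,86,92):
  P=R.from_euler("Z",-.092).apply(np.array([(62,92,80.),(-62,92,80)])+[0,0,zz])+[591.9,-256.6,14]; print(zz,proj(C['side'],P).round(1).tolist())
E
```

```text
80 [[259.3, 166.9], [292.9, 170.1]]
86 [[259.3, 165.4], [292.9, 168.5]]
92 [[259.2, 163.9], [292.9, 167.0]]
```

```bash
python3 - <<'E'
from h import *
a=cv2.imread('pics/h.png')[:,:525]; b=cv2.imread('pics/seat.png')
C=cams()
P=np.array([(62,92,80.),(-62,92,80)])
S=lambda t,zz:proj(C['side'],R.from_euler("Z",-.093).apply(P)+[t[0],t[1],zz])
for i,(x,y) in enumerate([(135,205),(370,230)]):
    T=a[y-40:y+45,x-32:x+32]; r=cv2.matchTemplate(b,T,cv2.TM_CCOEFF_NORMED); v,m=cv2.minMaxLoc(r)[1],cv2.minMaxLoc(r)[3]
    print("shift px",(m[0]-(x-32))/7,(m[1]-(y-40))/7,"score",v)
for zz in(94,97,100,104,108): print(zz,(S((592.5,-258),zz)-S((592,-257.6),131.5)).round(2).tolist())
E
```

```text
shift px 0.14285714285714285 10.142857142857142 score 0.9756332039833069
shift px 0.0 9.571428571428571 score 0.921684205532074
94 [[0.01, 9.4], [-0.41, 9.48]]
97 [[0.0, 8.65], [-0.38, 8.73]]
100 [[-0.01, 7.9], [-0.36, 7.97]]
104 [[-0.02, 6.9], [-0.33, 6.96]]
108 [[-0.04, 5.9], [-0.3, 5.95]]
```

The shift matches home, with both near posts equally down. I'm releasing and retreating.

Emit:
{"op": "inch_along", "data": {
  "plan": [
    [0,0,0,-1,0],
    [0,0,0,0,0],
    [0.2,0,0,0,0],
    [0.3,0,0,0,0],
    [0.45,0,0,0,0],
    [0.55,0,0,0,0],
    [0.55,0,0,0,0],
    [0.55,0,0,-8,0],
    [0.55,0,0,-15,0],
    [0.55,0,0,-30,0],
    [0.55,0,0,-40,0],
    [0.55,0,0,-40,0],
    [0.55,0,0,0,0],
    [0.55,0,0,0,0]
  ]
}}

```text
clock: 22.8
eef_pos: [593.4, -259.5, 296.4]
ee_rot: [[0.094, 0.996, 0.003], [0.996, -0.094, -0.001], [-0.001, 0.003, -1.0]]
contact_force: [-0.1, -0.1, -0.8]
gripper_width: 0.545
grip_force: 0.0
```

```bash
python3 - <<'E'
from h import *
a=cv2.imread('pics/h.png')[:,:525]; C=cams()
b=cv2.resize(C['side']['image'][130:215,240:315,::-1],None,fx=7,fy=7,interpolation=2)
for (x,y) in [(135,205),(370,230),(428,100)]:
    y0=max(y-40,0);T=a[y0:y+45,x-32:x+32]; r=cv2.matchTemplate(b,T,cv2.TM_CCOEFF_NORMED); v,m=cv2.minMaxLoc(r)[1],cv2.minMaxLoc(r)[3]
    print("shift px",(m[0]-(x-32))/7,(m[1]-y0)/7,"score",v)
# bystanders moved? difference against the first picture
d=cv2.absdiff(cv2.cvtColor(cv2.imread('pics/side0.png'),6),cv2.cvtColor(C['side']['image'],7))
for n,(x,y) in dict(tall=(256,218),reel=(222,240),glue=(274,335),sec=(330,358),block=(337,170)).items(): print(n,d[y-12:y+12,x-12:x+12].mean().round(1))
E
```

```text
shift px 0.14285714285714285 10.142857142857142 score 0.9794617891311646
shift px 0.0 9.714285714285714 score 0.889409601688385
shift px -0.7142857142857143 9.142857142857142 score 0.8759551644325256
tall 6.8
reel 2.4
glue 2.2
sec 2.4
block 2.3
```

```bash
python3 -c "
from station import arm, eyes, monitor
print(arm.job_done())"
```

```text
the job is handed in; nothing more can be done
None
```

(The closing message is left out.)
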